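# Check two turned sleeves on the gauge pin

### The job

Two turned wooden sleeves stand on the lathe bench, alike outside but bored to different sizes. Slide the one that fits over the steel gauge pin all the way down until it sits flat on the gauge's base, and leave it there. The other is bored too small for the pin: stand it on end on the floor of the shallow plywood reject tray.

Things in the scene. Friction and masses are not known exactly. Their poses are not given: they have to be found in the camera images.
- sleeve_wide: Loose turned sleeve of pale wood with a through bore and thin dark burnt lines round the outside, standing on end on the bench: outside diameter 54 mm, height 45 mm, bore 32 mm (wide hole, 11 mm wall), about 50 g. It slips over the gauge pin with 5 mm to spare all round. Origin at the middle of the sleeve (22.5 mm above its lower end, on the bore's axis); z along the bore. Grip it across the outside from above. It and the narrow sleeve may stand in either order.
- sleeve_narrow: Loose turned sleeve of pale wood, same outside as the other (54 mm diameter, 45 mm high) but with a narrow through bore of 14 mm (20 mm wall), about 70 g: it cannot go over the gauge pin. Standing on end on the bench. Origin at the middle of the sleeve (22.5 mm above its lower end, on the bore's axis); z along the bore.
- gauge_seat (a point): Fixed gauge: a round dark steel base, 100 mm diameter and 18 mm thick, with one bright upright steel pin at its centre, 22 mm in diameter, standing 56 mm above the base; the top 16 mm taper to a blunt 8 mm nose. This point is on the pin's axis at the top face of the base (18 mm above the bench), z up. A sleeve that is fully home has its lower end on this face, its middle 22.5 mm above this point.
- tray: Fixed shallow open plywood tray (reject tray), outside 190 by 170 mm (along its x and y), 30 mm high, walls and floor 5 mm thick. Origin at the centre of its underside, on the bench; z up. A sleeve standing in it has its middle 27.5 mm above the origin.
Things that resemble listed ones, but are neither listed nor needed, are in the scene too. There is more than one size of the part that bears gauge_seat; the job needs the middle-sized.

How it is judged:
At the end, for the whole second after the job is handed in: Wide sleeve fully down over the pin: middle within 9 mm of its axis, 16 to 28 mm above the base, upright within 10 degrees. Narrow sleeve on end (10 degrees) on the tray floor: middle within 68 mm (x) and 58 mm (y) of its centre, 20 to 34 mm above its underside. Both at rest (horizontal distance between sleeve_wide and gauge_seat below 0.009 m and z of sleeve_wide in the frame of gauge_seat between 0.016 and 0.028 m and angle between the z axis of sleeve_wide and the z axis of gauge_seat, either way round below 0.17 rad and linear speed of each of sleeve_wide, sleeve_narrow below 0.02 m/s and x of sleeve_narrow in the frame of tray between -0.068 and 0.068 m and y of sleeve_narrow in the frame of tray between -0.058 and 0.058 m and z of sleeve_narrow in the frame of tray between 0.02 and 0.034 m and angle between the z axis of sleeve_narrow and the z axis of tray, either way round below 0.17 rad); the robot touches nothing.
It also fails if it takes over 48 s, if anything falls off the work surface, if the arm or the gripper's body presses on something with over 40 N, if the wrist force passes 120 N, or if a joint passes its speed limit or range.

### The arm

A 6-joint arm with a two-finger parallel gripper is mounted at the origin on the work surface. World frame = base frame: x ahead of the robot, y to its left, z up, the work surface at z = 0. Lengths are in m, angles in rad, forces in N, time in s.
With the tool pointing down it reaches from about 0.35 to 0.775 m from the base axis. Payload 7.3 kg.
Tool frame: the origin (TCP) lies at the very end of the fingers, on their centre line; the grasp point (between the pads) lies 19 mm behind it; z points along the fingers, y is the direction in which the jaws open and shut (so a half turn about z gives the same grasp; the last joint's range is limited). The gripper opens to 92 mm and grips with 3 to 60 N. Pads are 19 mm wide; open, the fingers measure 130 mm over their backs; the gripper's body (75 mm by 190 mm) begins 47 mm behind the grasp point.
Start: joints at [-1.406, 0.342, 1.524, -0, 1.275, -0.146], TCP at [0.161, -0.5, 0.204] pointing down, gripper open.
Joint ranges: [-2.53, 2.53], [-0.77, 2.02], [0.04, 2.7], [-1, 4.14], [0.28, 2.66], [-3.11, 3.11]. Speed limits (rad/s): [2.57, 2.57, 3.14, 3.14, 3.14, 3.14].

### API

Orientations are given as [roll, pitch, yaw] about the fixed x, y, z axes, in that order (R = Rz(yaw) Ry(pitch) Rx(roll)).
In Python, from cell import monitor, eyes, order gives the robot as it stands. The module is installed in compiled form; this text tells all that it offers.
- The arm moves only by the tool carry_out, never from a script. Its argument "targets" is a list of rows, each a list of 2 entries, a list of its own where there are three numbers: the shift along the tool's x, y, z in m, then the turn about the tool's z in rad. In form: [[[dx, dy, dz], twist], ...]. A call has 1 to 10 rows; each row shifts and turns the pose as measured when the row begins, along the tool's axes as they then stand; what a row does not reach is not made up. A row lasts 1/8 s, in which the tool goes at most 62.5 mm and 10.7 degrees, less where a joint would pass 70% of its speed; a pose out of reach is approached as far as the arm can. A call is refused whole if a number of a shift passes 0.0625 or a number of a turn 0.188, either way. A call with a gripper value outside its range is refused whole. "fingers" is the closure, from 0 (fully open) to 1 (shut), set as the call begins (left out, the last holds). The fingers move at their own pace and stop on an object; "grip_force" is the grip in N (left out, the last holds). Time passes only in rows, so rows that do not move let the fingers close. It gives the time, the measured TCP pose, the force and the opening at its end, in the units of the state.
- monitor.observe(): the state, without advancing time (a new reading comes with each control period).
- eyes.read_camera(name): name is "scene" or "top" or "wrist"; returns the picture (400x640x3 uint8, red, green, blue); there is no depth.
- eyes.camera_info(name): a dict with "K" (3x3 intrinsics, pixels), "dist" ([k1, k2, p1, p2, k3] as OpenCV has them; the pictures are not rectified), "rvec" (rotation vector, rad) and "tvec" (3), from world to camera coordinates, as OpenCV has them. Camera axes: x right, y down, z forward; pixel columns grow to the right and rows downward; lengths in m; the calibration is good to about 2 mm. A picture is of the moment at which its call begins: read the wrist's pose just before it. camera_info takes no time and is no camera call; for the wrist camera it gives the pose at the moment of the call.
- order.hand_in(): hands the job in, once; it reports no verdict.
The state is a dict: "time": time; "qpos": joint angles; "qvel": joint speeds; "joint_efforts": joint torques, N m; "tool_pos": TCP position; "tool_rot": TCP orientation; "contact_force": force on the tool from outside, world axes, zero at the start; "torque": the same for the moment, N m; "opening": finger opening in m.
Only numpy, scipy, OpenCV 4.12 (cv2) and the standard library are available. Lean on these libraries where they do the work, as an engineer would, in place of code of your own. Each camera call takes 0.05 s, during which the arm holds its last target.

## Working session

There is one attempt and no reset: what is moved stays moved. The work goes in short steps, Python scripts to look and compute and a tool call to move; the robot and the scene stay as the last step left them, time stands still between calls to the robot, and variables do not carry over. Pictures are saved under pics/ and viewed, and the job is handed in when it is done.

Besides the shell and the picture viewer there is one more tool, called after "Call:" by a JSON object that holds its "op" and its "data". carry_out: Moves the arm, as the interface text tells. Its arguments: {"type":"object","properties":{"targets":{"type":"array","items":{"type":"array"}},"fingers":{"type":"number"},"grip_force":{"type":"number"}},"required":["targets"]}

```bash
mkdir -p pics; python3 - <<'E'
from cell import monitor, eyes
import cv2
s=monitor.observe();print(s)
for n in("scene","top"):
    cv2.imwrite(f"pics/{n}0.png",eyes.read_camera(n)[:,:,::-1]);i=eyes.camera_info(n);print(n,i)
E
```

```text
{'time': 0.0, 'qpos': array([-1.40597340e+00,  3.42751833e-01,  1.52504197e+00, -9.13473764e-06,
        1.27541107e+00, -1.45996489e-01]), 'qvel': array([-0.00054098, -0.00034176, -0.0003443 , -0.00030286,  0.00071135,
       -0.00097065]), 'joint_efforts': array([-2.58668239e-03, -4.31252074e+01, -2.44219744e+01,  7.16147362e-02,
        5.62680303e-02, -1.35671116e-04]), 'tool_pos': array([ 0.16050926, -0.49937891,  0.20332119]), 'tool_rot': array([-3.13999631e+00, -2.25901636e-04,  3.10821897e-01]), 'contact_force': array([ 0.25599887, -0.49277722,  0.42635655]), 'torque': array([-0.01019069, -0.00653267,  0.02305628]), 'opening': 0.09169893530826964}
scene {'K': array([[372.9886204 ,   0.        , 316.86934574],
       [  0.        , 372.9886204 , 196.7715948 ],
       [  0.        ,   0.        ,   1.        ]]), 'dist': array([-0.0653613,  0.       ,  0.       ,  0.       ,  0.       ]), 'rvec': array([ 1.39600387,  1.96863007, -1.01026266]), 'tvec': array([ 0.13802181, -0.24875185,  1.40647241])}
top {'K': array([[432.24809044,   0.        , 321.11358769],
       [  0.        , 432.24809044, 202.41400554],
       [  0.        ,   0.        ,   1.        ]]), 'dist': array([0.0001819, 0.       , 0.       , 0.       , 0.       ]), 'rvec': array([ 2.17979105, -2.16073695,  0.10062957]), 'tvec': array([0.02264726, 0.4865893 , 0.93469708])}
```

View pics/scene0.png

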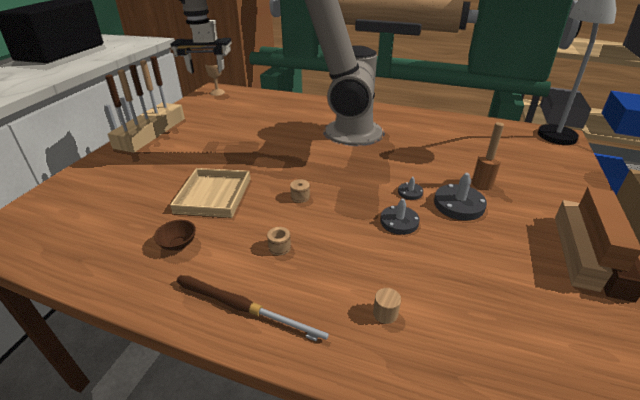

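View pics/top0.png

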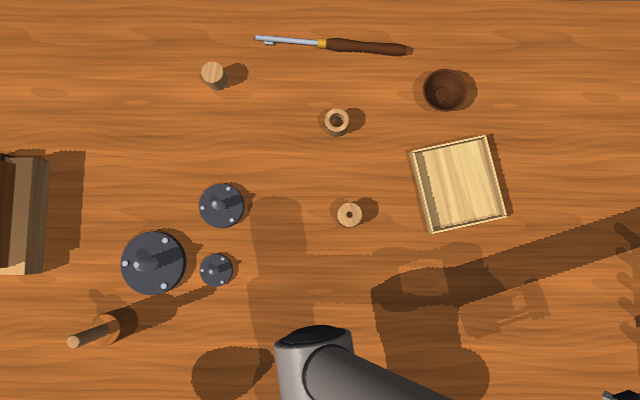

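In the top view there are three gauges: (222,205), about 45 px wide; (153,263), about 64 px; and (217,270), about 33 px. The middle-sized one is (222,205). The wide sleeve is at (337,122) with the large hole, and the narrow one is at (349,214) with the small hole. The cylinder at (212,73) has no bore, so it's a decoy. The tray is at (460,185). Next I'll measure these and check an enlarged crop.

```bash
cat > h.py <<'E'
import numpy as np,cv2
from cell import monitor,eyes
def ray(info,uv):
    p=cv2.undistortPoints(np.array(uv,float).reshape(-1,1,2),info['K'],info['dist']).reshape(-1,2)
    R=cv2.Rodrigues(info['rvec'])[0];C=-R.T@info['tvec']
    return C,np.c_[p,np.ones(len(p))]@R
def plane(info,uv,z):
    C,d=ray(info,uv);return C+d*((z-C[2])/d[:,2])[:,None]
def proj(info,P):
    return cv2.projectPoints(np.array(P,float).reshape(-1,1,3),info['rvec'],info['tvec'],info['K'],info['dist'])[0].reshape(-1,2)
E
python3 - <<'E'
from h import *
im=cv2.imread('pics/top0.png');t=eyes.camera_info('top')
hsv=cv2.cvtColor(im,cv2.COLOR_BGR2HSV)
for c in [(337,122),(349,214),(222,205),(153,263),(217,270),(460,185),(300,50)]: print(c,hsv[c[1],c[0]],plane(t,[c],0.045)[0].round(3), plane(t,[c],0.018)[0].round(3))
print(hsv[122,322:353].tolist());print(hsv[214,332:368].tolist());print(hsv[190,196:250:2].tolist())
a=cv2.resize(im[90:240,180:380],None,fx=4,fy=4,interpolation=cv2.INTER_CUBIC)
cv2.imwrite('pics/crop0.png',a)
E
```

```text
(337, 122) [ 13 172  83] [ 0.663 -0.007  0.045] [ 0.671 -0.007  0.018]
(349, 214) [ 13 175  86] [ 0.46  -0.034  0.045] [ 0.462 -0.035  0.018]
(222, 205) [115  18  84] [0.477 0.242 0.045] [0.479 0.248 0.018]
(153, 263) [110  19  80] [0.351 0.385 0.045] [0.35  0.396 0.018]
(217, 270) [115  19  82] [0.337 0.248 0.045] [0.336 0.254 0.018]
(460, 185) [ 19 109 226] [ 0.525 -0.275  0.045] [ 0.529 -0.283  0.018]
(300, 50) [ 13 173 165] [0.827 0.077 0.045] [0.84  0.079 0.018]
[[13, 175, 143], [13, 177, 141], [14, 153, 152], [15, 127, 191], [16, 125, 213], [15, 125, 206], [15, 123, 201], [15, 123, 176], [14, 147, 118], [14, 181, 104], [14, 180, 106], [13, 172, 108], [14, 175, 109], [13, 174, 98], [13, 173, 81], [13, 172, 83], [13, 176, 81], [13, 173, 81], [13, 171, 82], [13, 173, 81], [12, 162, 71], [15, 125, 143], [15, 124, 214], [15, 125, 213], [15, 123, 211], [15, 124, 198], [15, 129, 150], [13, 181, 97], [13, 173, 112], [13, 176, 113], [13, 177, 111]]
[[13, 173, 153], [14, 176, 152], [14, 177, 153], [13, 177, 153], [13, 168, 152], [14, 135, 192], [16, 123, 230], [15, 127, 221], [15, 126, 217], [16, 123, 220], [15, 125, 218], [15, 126, 215], [15, 125, 213], [15, 125, 196], [15, 139, 138], [12, 171, 79], [13, 181, 83], [13, 175, 86], [13, 169, 83], [15, 140, 71], [15, 128, 126], [15, 127, 191], [15, 126, 198], [15, 127, 197], [15, 125, 200], [15, 125, 202], [15, 124, 206], [15, 125, 210], [16, 126, 218], [15, 129, 192], [14, 160, 115], [13, 177, 111], [13, 177, 114], [13, 176, 113], [13, 174, 113], [13, 176, 113]]
[[14, 178, 175], [14, 175, 175], [14, 176, 174], [14, 175, 175], [13, 151, 132], [112, 33, 85], [120, 24, 84], [124, 21, 84], [137, 22, 82], [120, 18, 85], [120, 15, 84], [129, 21, 86], [120, 21, 84], [120, 18, 85], [129, 22, 83], [125, 16, 93], [112, 19, 151], [120, 16, 80], [129, 21, 84], [124, 21, 87], [114, 33, 78], [13, 161, 84], [13, 177, 108], [13, 172, 107], [14, 169, 107], [13, 173, 103], [14, 176, 175]]
```

View pics/crop0.png

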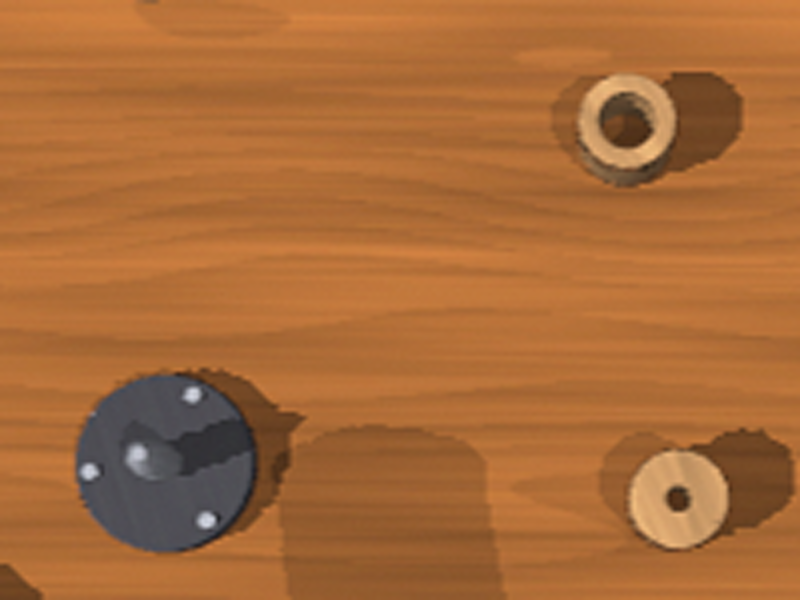

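The crop shows the wide-bore sleeve at crop (627,122), the narrow-bore one at (678,498) and the middle gauge at (166,463). Now I'll get precise fits.

```bash
cat > m.py <<'E'
from h import *
def blob(mask,c):
    cs,_=cv2.findContours(mask,cv2.RETR_EXTERNAL,cv2.CHAIN_APPROX_NONE)
    return min(cs,key=lambda k:1e9 if len(k)<20 else np.hypot(*(np.array(cv2.minEnclosingCircle(k)[0])-c)))
if __name__=='__main__':
    im=cv2.imread('pics/top0.png');t=eyes.camera_info('top')
    hsv=cv2.cvtColor(im,cv2.COLOR_BGR2HSV);H,S,V=cv2.split(hsv)
    wood=((S<150)&(V>140)).astype(np.uint8)*255
    steel=(S<60).astype(np.uint8)*255
    for n,m,c,z in [('wide',wood,(337,122),.045),('narrow',wood,(349,214),.045),('g1',steel,(222,205),.018),('g2',steel,(153,263),.018),('g3',steel,(217,270),.018)]:
        k=blob(m,c);P=plane(t,k.reshape(-1,2),z)[:,:2].astype(np.float32)
        e=cv2.fitEllipse(P*1000);cc=cv2.minEnclosingCircle(P*1000);print(n,np.round(e[0],1),np.round(e[1],1),'mec',np.round(cc[0],1),round(2*cc[1],1))
    # tray
    tr=((S<150)&(V>120)).astype(np.uint8)*255
    tr=cv2.morphologyEx(tr,cv2.MORPH_CLOSE,np.ones((9,9)))
    k=blob(tr,(460,185));P=plane(t,k.reshape(-1,2),.03)[:,:2].astype(np.float32)*1000
    print('tray',cv2.minAreaRect(P), cv2.boundingRect(k))
E
python3 m.py
```

```text
wide [668.2  -4.8] [51.6 52.4] mec [667.7  -4.6] 54.4
narrow [459.3 -33.7] [51.  53.2] mec [458.4 -33.8] 55.4
g1 [478.4 249.8] [96.2 98. ] mec [479.4 249.5] 100.2
g2 [350.6 396.8] [136.3 141.1] mec [350.6 396.4] 142.6
g3 [336.  257.4] [68.5 69.2] mec [335.9 257.4] 71.3
tray ((530.3799438476562, -273.5483703613281), (190.8785858154297, 177.95736694335938), 12.907649040222168) (409, 135, 98, 99)
```

```bash
cat > go.py <<'E'
import sys
from h import *
from scipy.spatial.transform import Rotation as Ro
s=monitor.observe();R=Ro.from_euler('xyz',s['tool_rot']).as_matrix()
d=np.array([float(v) for v in sys.argv[1:4]])-s['tool_pos']
print('t',round(s['time'],2),'pos',s['tool_pos'].round(4),'rot',s['tool_rot'].round(3),'F',s['contact_force'].round(1),'open',round(s['opening'],4),'q6',s['qpos'][5].round(2));print('tool shift',(R.T@d).round(4),'len',np.linalg.norm(d).round(3))
E
python3 go.py 0.459 -0.034 0.18
```

```text
t 0.1 pos [ 0.1605 -0.4994  0.2034] rot [-3.14  -0.     0.311] F [ 0.4 -0.1  0.4] open 0.0918 q6 -0.15
tool shift [ 0.4265 -0.3518  0.024 ] len 0.553
```

Call:
{"op": "carry_out", "data": {"targets": [[[0.045,-0.037,0],0],[[0.045,-0.037,0],0],[[0.045,-0.037,0],0],[[0.045,-0.037,0],0],[[0.045,-0.037,0],0],[[0.045,-0.037,0],0],[[0.045,-0.037,0],0],[[0.045,-0.037,0],0]], "fingers": 0, "grip_force": 15}}

```text
time: 1.1
tool_pos: [0.4181, -0.0987, 0.202]
tool_rot: [-3.138, -0.0, 0.302]
contact_force: [0.3, -0.5, -0.5]
opening: 0.0921
```

```bash
python3 go.py 0.459 -0.034 0.18
```

```text
t 1.1 pos [ 0.4181 -0.0987  0.202 ] rot [-3.138 -0.     0.302] F [ 0.3 -0.5 -0.5] open 0.0921 q6 0.86
tool shift [ 0.0582 -0.0495  0.0222] len 0.08
```

Call:
{"op": "carry_out", "data": {"targets": [[[0.035,-0.03,0],0],[[0.025,-0.02,0],0],[[0,0,0],0]]}}

```text
time: 1.48
tool_pos: [0.4622, -0.0271, 0.2013]
tool_rot: [-3.137, 0.001, 0.308]
contact_force: [0.2, -0.2, 0.1]
opening: 0.0916
```

```bash
python3 go.py 0.459 -0.034 0.18; python3 - <<'E'
from h import *
i=eyes.camera_info('wrist');im=eyes.read_camera('wrist');cv2.imwrite('pics/w1.png',im[:,:,::-1])
print(i['rvec'],i['tvec'],proj(i,[(.459,-.034,.045),(.668,-.005,.045)]))
E
```

```text
t 1.48 pos [ 0.4622 -0.0271  0.2013] rot [-3.137e+00  1.000e-03  3.080e-01] F [ 0.2 -0.2  0.1] open 0.0916 q6 1.03
tool shift [-0.0052  0.0057  0.0213] len 0.023
[-2.34067521  1.70864453  0.25833486] [-0.16394594  0.37824722  0.51431744] [[332.70628372 181.33504871]
 [375.58482681 -52.4435943 ]]
```

View pics/w1.png

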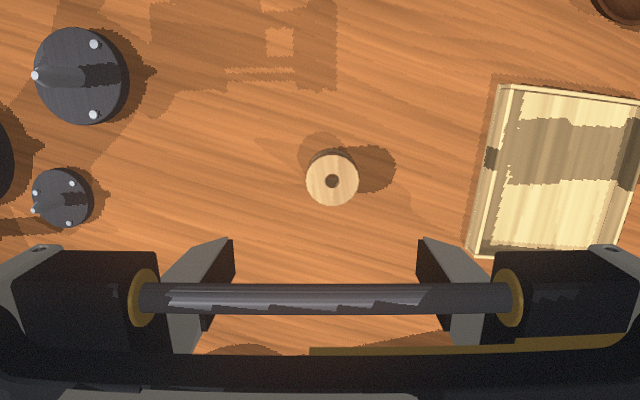

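The wrist view puts the narrow sleeve's bore at (332,181), against a predicted (333,181), so the two agree. Descending to grip it.

Call:
{"op": "carry_out", "data": {"targets": [[[-0.003,0.006,0.03],0],[[-0.003,0,0.05],0],[[0,0,0.045],0],[[0,0,0.03],0]]}}

```text
time: 2.02
tool_pos: [0.4574, -0.0398, 0.0447]
tool_rot: [3.141, -0.004, 0.303]
contact_force: [-0.3, 0.4, 0.4]
opening: 0.0919
```

```bash
python3 go.py 0.459 -0.034 0.012
```

```text
t 2.02 pos [ 0.4574 -0.0398  0.0447] rot [ 3.141 -0.004  0.303] F [-0.3  0.4  0.4] open 0.0919 q6 1.01
tool shift [ 0.0031 -0.0051  0.0327] len 0.033
```

Call:
{"op": "carry_out", "data": {"targets": [[[0.002,-0.004,0.012],0],[[0,0,0.01],0],[[0,0,0],0]]}}

```text
time: 2.4
tool_pos: [0.4568, -0.0369, 0.0213]
tool_rot: [-3.141, -0.001, 0.301]
contact_force: [0.4, 1.2, 0.8]
opening: 0.0914
```

```bash
python3 go.py 0.459 -0.034 0.012
```

```text
t 2.4 pos [ 0.4568 -0.0369  0.0213] rot [-3.141e+00 -1.000e-03  3.010e-01] F [0.4 1.2 0.8] open 0.0914 q6 1.02
tool shift [ 0.003  -0.0021  0.0093] len 0.01
```

Call:
{"op": "carry_out", "data": {"targets": [[[0.003,-0.002,0.009],0],[[0,0,0],0]]}}

```text
time: 2.65
tool_pos: [0.4604, -0.0343, 0.0132]
tool_rot: [3.141, -0.004, 0.301]
contact_force: [-0.3, 0.1, -0.0]
opening: 0.0921
```

Call:
{"op": "carry_out", "data": {"targets": [[[0,0,0],0],[[0,0,0],0],[[0,0,0],0],[[0,0,0],0],[[0,0,0],0],[[0,0,0],0]], "fingers": 1, "grip_force": 20}}

```text
time: 3.4
tool_pos: [0.4612, -0.0343, 0.0141]
tool_rot: [3.14, -0.005, 0.301]
contact_force: [-0.2, 0.3, -1.2]
opening: 0.0529
```

```bash
python3 go.py 0.5304 -0.2735 0.15
```

```text
t 3.4 pos [ 0.4612 -0.0343  0.0141] rot [ 3.14  -0.005  0.301] F [-0.2  0.3 -1.2] open 0.0529 q6 1.03
tool shift [-0.0041  0.2492 -0.1355] len 0.284
```

Call:
{"op": "carry_out", "data": {"targets": [[[0,0,-0.03],0],[[0,0,-0.04],0],[[0,0,-0.03],0],[[0,0.04,0],0],[[0,0.05,0],0],[[0,0.05,0],0],[[0,0.05,0],0],[[0,0.04,0],0],[[0,0,0],0]]}}

```text
time: 4.53
tool_pos: [0.5294, -0.2599, 0.1159]
tool_rot: [-3.142, -0.003, 0.303]
contact_force: [-0.5, -0.0, -1.0]
opening: 0.053
```

```bash
python3 go.py 0.5304 -0.2735 0.10
```

```text
t 4.53 pos [ 0.5294 -0.2599  0.1159] rot [-3.142e+00 -3.000e-03  3.030e-01] F [-0.5 -0.  -1. ] open 0.053 q6 0.68
tool shift [-0.0031  0.0133  0.0159] len 0.021
```

Call:
{"op": "carry_out", "data": {"targets": [[[-0.003,0.013,0],0],[[0,0,0.03],0],[[0,0,0.03],0],[[0,0,0.015],0],[[0,0,0],0]]}}

```text
time: 5.15
tool_pos: [0.5303, -0.2721, 0.0396]
tool_rot: [-3.141, -0.003, 0.306]
contact_force: [0.4, 0.1, -0.7]
opening: 0.0532
```

```bash
python3 go.py 0.5304 -0.2735 0.020; python3 - <<'E'
from h import *
im=eyes.read_camera('scene');cv2.imwrite('pics/s1.png',cv2.resize(im[140:260,150:350,::-1],None,fx=4,fy=4))
E
```

```text
t 5.15 pos [ 0.5303 -0.2721  0.0396] rot [-3.141e+00 -3.000e-03  3.060e-01] F [ 0.4  0.1 -0.7] open 0.0532 q6 0.66
tool shift [-0.0004  0.0014  0.0196] len 0.02
```

View pics/s1.png

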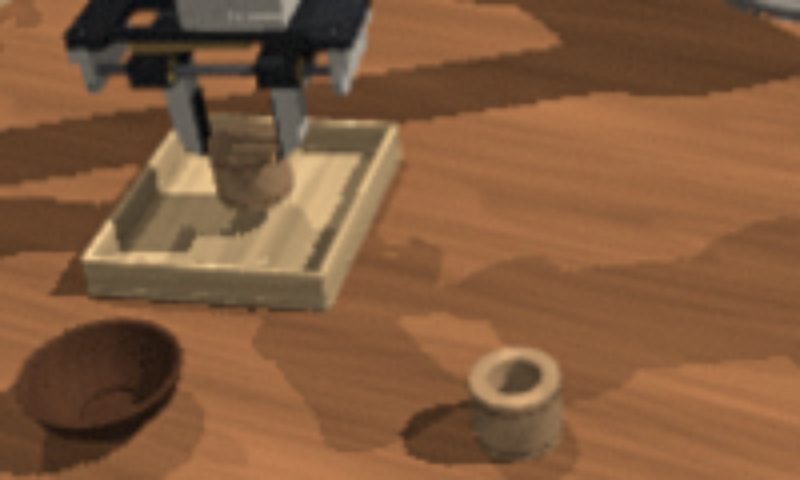

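The crop shows the sleeve held upright over the tray at (255,165), near its middle. Lowering it.

Call:
{"op": "carry_out", "data": {"targets": [[[0,0,0.013],0],[[0,0,0.006],0],[[0,0,0.003],0],[[0,0,0],0]]}}

```text
time: 5.7
tool_pos: [0.5323, -0.2731, 0.0194]
tool_rot: [3.137, -0.006, 0.307]
contact_force: [0.5, -0.3, -0.8]
opening: 0.0528
```

```bash
python3 go.py 0.5304 -0.2735 0.020
```

```text
t 5.7 pos [ 0.5323 -0.2731  0.0194] rot [ 3.137 -0.006  0.307] F [ 0.5 -0.3 -0.8] open 0.0528 q6 0.66
tool shift [-0.0019 -0.0002 -0.0006] len 0.002
```

Call:
{"op": "carry_out", "data": {"targets": [[[0,0,0.002],0],[[0,0,0],0]]}}

```text
time: 5.95
tool_pos: [0.5329, -0.2735, 0.0195]
tool_rot: [3.136, -0.007, 0.307]
contact_force: [0.1, -0.6, -0.8]
opening: 0.0529
```

Call:
{"op": "carry_out", "data": {"targets": [[[0,0,0],0],[[0,0,0],0],[[0,0,0],0],[[0,0,0],0]], "fingers": 0.1}}

```text
time: 6.45
tool_pos: [0.5332, -0.2737, 0.0197]
tool_rot: [3.135, -0.008, 0.306]
contact_force: [0.8, 0.7, -0.2]
opening: 0.0823
```

Call:
{"op": "carry_out", "data": {"targets": [[[0,0,-0.03],0],[[0,0,-0.05],0],[[0,0,-0.05],0],[[0,0,-0.02],0]]}}

```text
time: 6.95
tool_pos: [0.5305, -0.2724, 0.1713]
tool_rot: [3.14, -0.004, 0.306]
contact_force: [-0.1, -0.1, -0.7]
opening: 0.0827
```

```bash
python3 go.py 0.668 -0.005 0.15
```

```text
t 6.95 pos [ 0.5305 -0.2724  0.1713] rot [ 3.14  -0.004  0.306] F [-0.1 -0.1 -0.7] open 0.0827 q6 0.66
tool shift [ 0.2116 -0.2136  0.0218] len 0.301
```

Call:
{"op": "carry_out", "data": {"targets": [[[0.038,-0.039,0],0],[[0.038,-0.039,0],0],[[0.038,-0.039,0],0],[[0.038,-0.039,0],0],[[0.03,-0.03,0],0],[[0.02,-0.02,0],0],[[0,0,0],0]], "fingers": 0}}

```text
time: 7.82
tool_pos: [0.6661, -0.0089, 0.174]
tool_rot: [3.135, -0.008, 0.304]
contact_force: [0.9, -0.8, -0.1]
opening: 0.0922
```

```bash
python3 go.py 0.668 -0.005 0.12; python3 - <<'E'
from h import *
im=eyes.read_camera('top');cv2.imwrite('pics/t2.png',im[:,:,::-1])
i=eyes.camera_info('wrist');im=eyes.read_camera('wrist');cv2.imwrite('pics/w2.png',im[:,:,::-1])
print(proj(i,[(.668,-.005,.045)]))
E
```

```text
t 7.83 pos [ 0.6661 -0.0089  0.174 ] rot [ 3.135 -0.008  0.304] F [ 0.9 -0.8 -0.1] open 0.0922 q6 1.14
tool shift [ 0.0025 -0.0035  0.054 ] len 0.054
[[321.00268326 180.13888968]]
```

View pics/w2.png

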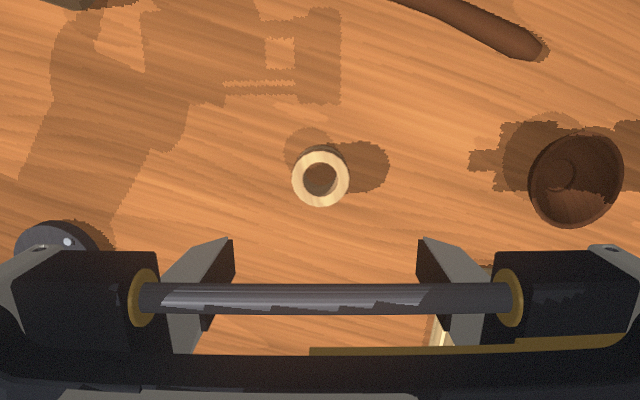

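View pics/t2.png

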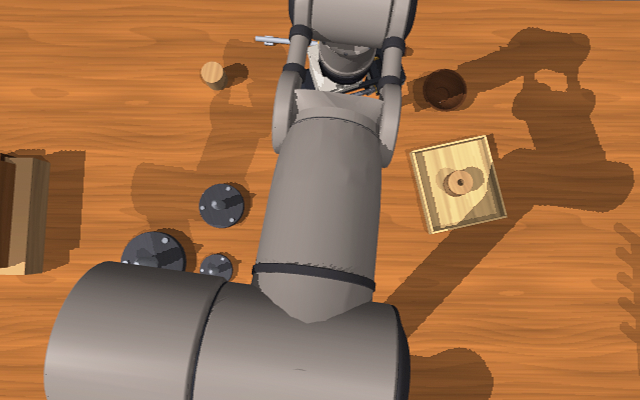

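In the top view the narrow sleeve stands centred in the tray at (460,182). In the wrist view the wide sleeve is at (320,180), matching the prediction. Descending onto it.

Call:
{"op": "carry_out", "data": {"targets": [[[0.003,-0.004,0.03],0],[[0,0,0.045],0],[[0,0,0.035],0],[[0,0,0.02],0],[[0,0,0],0]]}}

```text
time: 8.55
tool_pos: [0.667, -0.0156, 0.0423]
tool_rot: [3.132, -0.008, 0.293]
contact_force: [-0.9, -0.6, 0.2]
opening: 0.0916
```

```bash
python3 go.py 0.668 -0.005 0.012
```

```text
t 8.55 pos [ 0.667  -0.0156  0.0423] rot [ 3.132 -0.008  0.293] F [-0.9 -0.6  0.2] open 0.0916 q6 1.15
tool shift [ 0.0038 -0.0102  0.0303] len 0.032
```

Call:
{"op": "carry_out", "data": {"targets": [[[0.003,-0.01,0.01],0],[[0,-0.001,0.012],0],[[0,0,0.005],0],[[0,0,0],0]]}}

```text
time: 9.05
tool_pos: [0.6683, -0.005, 0.0166]
tool_rot: [3.13, -0.012, 0.291]
contact_force: [-0.3, -1.3, -0.7]
opening: 0.0919
```

```bash
python3 go.py 0.668 -0.005 0.012
```

```text
t 9.05 pos [ 0.6683 -0.005   0.0166] rot [ 3.13  -0.012  0.291] F [-0.3 -1.3 -0.7] open 0.0919 q6 1.16
tool shift [-0.0004 -0.0001  0.0046] len 0.005
```

Call:
{"op": "carry_out", "data": {"targets": [[[0,0,0.004],0],[[0,0,0],0]]}}

```text
time: 9.3
tool_pos: [0.6688, -0.0051, 0.0129]
tool_rot: [3.13, -0.013, 0.291]
contact_force: [0.2, -0.0, -1.2]
opening: 0.0915
```

Call:
{"op": "carry_out", "data": {"targets": [[[0,0,0],0],[[0,0,0],0],[[0,0,0],0],[[0,0,0],0],[[0,0,0],0],[[0,0,0],0]], "fingers": 1, "grip_force": 20}}

```text
time: 10.05
tool_pos: [0.6692, -0.0052, 0.0136]
tool_rot: [3.129, -0.014, 0.291]
contact_force: [-0.5, -0.2, -0.5]
opening: 0.0524
```

```bash
python3 go.py 0.4785 0.25 0.15
```

```text
t 10.05 pos [ 0.6692 -0.0052  0.0136] rot [ 3.129 -0.014  0.291] F [-0.5 -0.2 -0.5] open 0.0524 q6 1.16
tool shift [-0.1074 -0.2976 -0.1416] len 0.347
```

Call:
{"op": "carry_out", "data": {"targets": [[[0,0,-0.04],0],[[0,0,-0.055],0],[[0,0,-0.045],0],[[-0.017,-0.047,0],0],[[-0.017,-0.047,0],0],[[-0.017,-0.047,0],0],[[-0.014,-0.04,0],0],[[0,0,0],0]]}}

```text
time: 11.05
tool_pos: [0.5493, 0.1543, 0.1546]
tool_rot: [3.131, -0.015, 0.289]
contact_force: [-0.6, -0.5, 0.0]
opening: 0.0522
```

```bash
python3 go.py 0.4785 0.25 0.14; python3 - <<'E'
from h import *
for n in('scene','top','wrist'):
    i=eyes.camera_info(n);im=eyes.read_camera(n);cv2.imwrite(f'pics/{n}3.png',im[:,:,::-1])
    print(n,proj(i,[(.4785,.25,.074),(.4785,.25,.018)]).round(1).tolist())
    np.savez(f'{n}3.npz',**i)
E
```

```text
t 11.05 pos [0.5493 0.1543 0.1546] rot [ 3.131 -0.015  0.289] F [-0.6 -0.5  0. ] open 0.0522 q6 1.43
tool shift [-0.0407 -0.1121  0.0127] len 0.12
scene [[402.1, 198.7], [399.3, 216.1]]
top [[214.8, 202.9], [221.0, 205.3]]
wrist [[187.1, 248.8], [208.0, 225.5]]
```

View pics/wrist3.png

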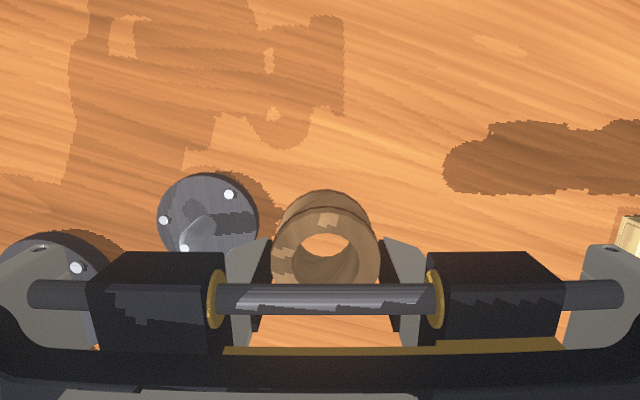

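View pics/top3.png

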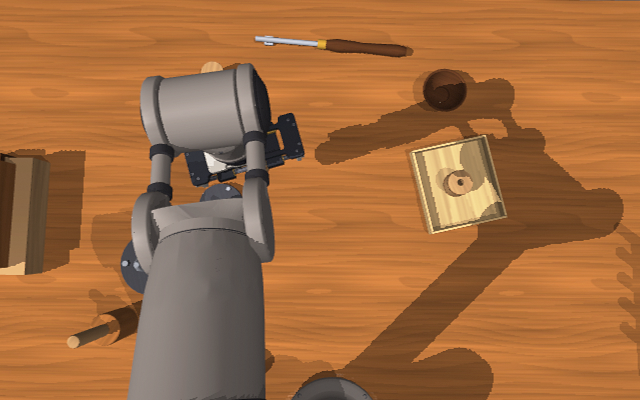

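```bash
python3 - <<'E'
from h import *; from m import blob
im=cv2.imread('pics/wrist3.png');i=dict(np.load('wrist3.npz'))
S=cv2.split(cv2.cvtColor(im,cv2.COLOR_BGR2HSV))[1]
m=(S<70).astype(np.uint8)*255; m[245:]=0
k=blob(m,(208,215)).reshape(-1,2);k=k[k[:,1]<236]
P=plane(i,k,.018)[:,:2]*1000
A=np.c_[2*P,np.ones(len(P))];x=np.linalg.lstsq(A,(P**2).sum(1),rcond=None)[0];print('base circle',x[:2],np.sqrt(x[2]+x[0]**2+x[1]**2))
print('nose ray at .074',plane(i,[(184,248)],.074), plane(dict(eyes.camera_info('top')),[(214.5,203.7)],.074), plane(dict(eyes.camera_info('scene')),[(402,199)],.074))
tip=np.array([.5493,.1543,.1546]);a=np.linspace(0,2*np.pi,40)
vis=im.copy()
for r,h in((.027,.0315),(.016,.0315),(.016,-.0135)):
    c=tip+np.c_[r*np.cos(a),r*np.sin(a),0*a+h]
    cv2.polylines(vis,[proj(i,c).round().astype(int).reshape(-1,1,2)],True,(0,0,255),1)
cv2.imwrite('pics/v3.png',cv2.resize(vis[150:350,130:430],None,fx=2.6,fy=2.6))
sc=cv2.imread('pics/scene3.png');cv2.imwrite('pics/sc3.png',cv2.resize(sc[120:260,330:520],None,fx=4,fy=4,interpolation=cv2.INTER_CUBIC))
E
```

```text
base circle [480.78323656 250.75200608] 50.03537014373485
nose ray at .074 [[0.47848022 0.2526418  0.074     ]] [[0.4768478  0.25061489 0.074     ]] [[0.48001622 0.24998938 0.074     ]]
```

View pics/v3.png

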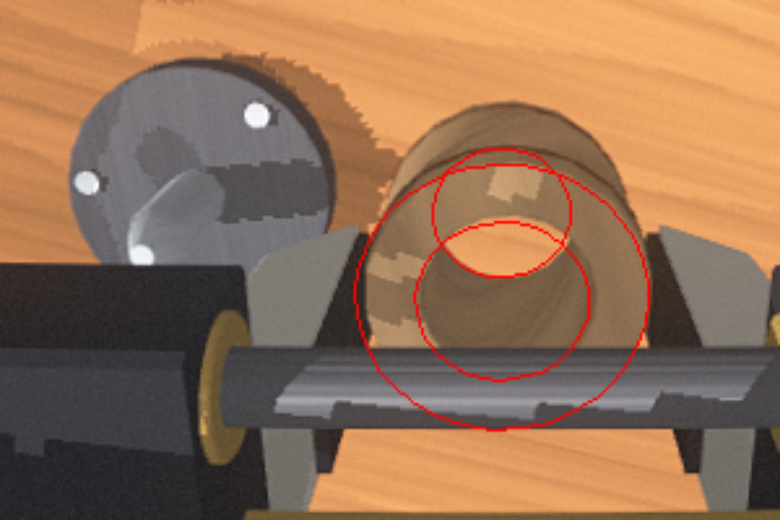

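View pics/sc3.png

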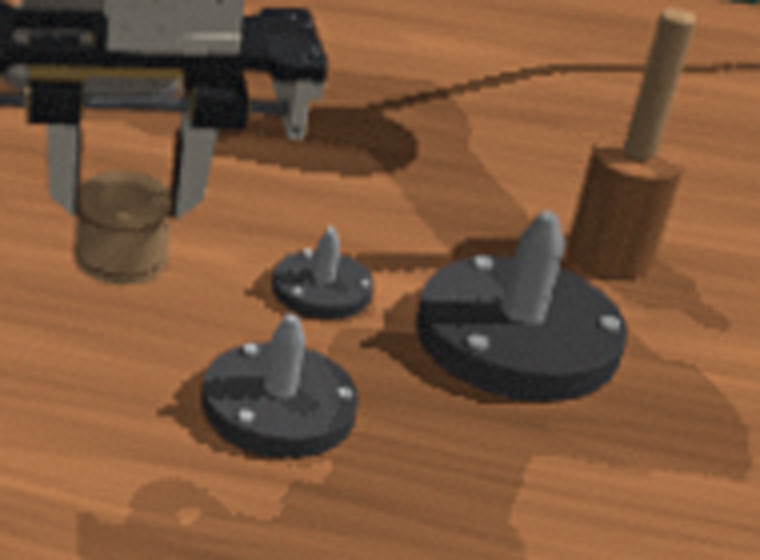

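Wrist base fit (481,251) mm, top fit (479,250) and the nose rays (477–480, 250–253) agree. I'll aim for (0.479, 0.2505). The sleeve sits on the tool axis within about 1–2 mm.

Call:
{"op": "carry_out", "data": {"targets": [[[-0.017,-0.045,0],0],[[-0.014,-0.04,0],0],[[-0.006,-0.018,0],0],[[0,0,0],0]]}}

```text
time: 11.7
tool_pos: [0.4903, 0.2376, 0.1519]
tool_rot: [3.128, -0.017, 0.278]
contact_force: [0.0, -0.1, -0.8]
opening: 0.0521
```

```bash
python3 go.py 0.479 0.2505 0.10
```

```text
t 11.7 pos [0.4903 0.2376 0.1519] rot [ 3.128 -0.017  0.278] F [ 0.  -0.1 -0.8] open 0.0521 q6 1.62
tool shift [-0.0083 -0.0162  0.0515] len 0.055
```

Call:
{"op": "carry_out", "data": {"targets": [[[-0.008,-0.016,0],0],[[0,0,0.02],0],[[0,0,0.02],0],[[0,0,0],0]]}}

```text
time: 12.2
tool_pos: [0.4807, 0.2492, 0.1109]
tool_rot: [3.128, -0.019, 0.273]
contact_force: [0.1, -0.1, -0.5]
opening: 0.0526
```

```bash
python3 go.py 0.479 0.2505 0.092
```

```text
t 12.2 pos [0.4807 0.2492 0.1109] rot [ 3.128 -0.019  0.273] F [ 0.1 -0.1 -0.5] open 0.0526 q6 1.65
tool shift [-0.0016 -0.002   0.0188] len 0.019
```

Call:
{"op": "carry_out", "data": {"targets": [[[-0.002,-0.002,0.006],0],[[0,0,0.004],0],[[0,0,0],0]]}}

```text
time: 12.58
tool_pos: [0.4794, 0.2506, 0.1018]
tool_rot: [3.128, -0.021, 0.272]
contact_force: [0.6, -0.2, -0.8]
opening: 0.0522
```

```bash
python3 go.py 0.479 0.2505 0.035; python3 - <<'E'
from h import *
a=eyes.read_camera('scene')[120:260,330:490,::-1];b=eyes.read_camera('wrist')[150:350,200:450,::-1]
cv2.imwrite('pics/v4.png',np.hstack([cv2.resize(a,(400,350)),cv2.resize(b,(400,350))]))
E
```

```text
t 12.57 pos [0.4794 0.2506 0.1018] rot [ 3.128 -0.021  0.272] F [ 0.6 -0.2 -0.8] open 0.0522 q6 1.66
tool shift [-0.0018 -0.0009  0.0668] len 0.067
```

View pics/v4.png

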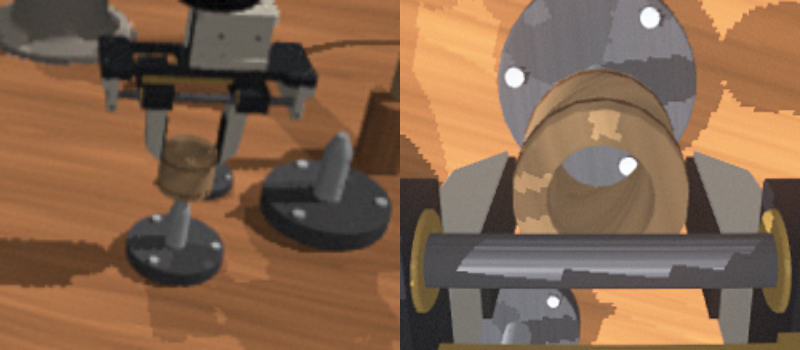

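The scene view shows the sleeve right above the pin nose at crop (180,200). Lowering it in steps while watching the force.

Call:
{"op": "carry_out", "data": {"targets": [[[0,0,0.012],0],[[0,0,0.012],0],[[0,0,0],0]]}}

```text
time: 13.05
tool_pos: [0.4801, 0.2505, 0.0763]
tool_rot: [3.128, -0.022, 0.272]
contact_force: [-0.8, -0.6, -0.8]
opening: 0.0526
```

```bash
python3 go.py 0.479 0.2505 0.032
```

```text
t 13.05 pos [0.4801 0.2505 0.0763] rot [ 3.128 -0.022  0.272] F [-0.8 -0.6 -0.8] open 0.0526 q6 1.66
tool shift [-0.002  -0.0009  0.0443] len 0.044
```

The sleeve's lower end is about 11 mm below the nose with no contact force, so I'm carrying on.

Call:
{"op": "carry_out", "data": {"targets": [[[-0.001,0,0.012],0],[[0,0,0.012],0],[[0,0,0],0]]}}

```text
time: 13.42
tool_pos: [0.4795, 0.2499, 0.0502]
tool_rot: [3.128, -0.021, 0.272]
contact_force: [0.4, -0.5, -1.0]
opening: 0.0525
```

```bash
python3 go.py 0.479 0.2505 0.032
```

```text
t 13.43 pos [0.4795 0.2499 0.0502] rot [ 3.128 -0.021  0.272] F [ 0.4 -0.5 -1. ] open 0.0525 q6 1.66
tool shift [-0.0007 -0.001   0.0182] len 0.018
```

Call:
{"op": "carry_out", "data": {"targets": [[[-0.001,-0.001,0.01],0],[[0,0,0.005],0],[[0,0,0.003],0],[[0,0,0],0]]}}

```text
time: 13.92
tool_pos: [0.4794, 0.2508, 0.0316]
tool_rot: [3.128, -0.023, 0.272]
contact_force: [0.2, -0.1, -0.1]
opening: 0.0523
```

```bash
python3 go.py 0.479 0.2505 0.032
```

```text
t 13.93 pos [0.4794 0.2508 0.0316] rot [ 3.128 -0.023  0.272] F [ 0.2 -0.1 -0.1] open 0.0523 q6 1.66
tool shift [-0.0005  0.0002 -0.0004] len 0.001
```

Call:
{"op": "carry_out", "data": {"targets": [[[0,0,0.002],0],[[0,0,0],0]]}}

```text
time: 14.18
tool_pos: [0.4799, 0.2509, 0.0319]
tool_rot: [3.128, -0.025, 0.272]
contact_force: [-0.6, -0.6, 0.0]
opening: 0.0527
```

Call:
{"op": "carry_out", "data": {"targets": [[[0,0,0],0],[[0,0,0],0],[[0,0,0],0],[[0,0,0],0]], "fingers": 0.1}}

```text
time: 14.68
tool_pos: [0.48, 0.2509, 0.0316]
tool_rot: [3.128, -0.025, 0.272]
contact_force: [0.7, -0.3, -0.1]
opening: 0.082
```

Call:
{"op": "carry_out", "data": {"targets": [[[0,0,-0.02],0],[[0,0,-0.04],0],[[0,0,-0.05],0],[[0,0,-0.05],0],[[0,0.05,0],0],[[0,0.06,0],0],[[0,0.06,0],0],[[0,0.06,0],0],[[0,0.05,0],0],[[0,0,0],0]]}}

```text
time: 15.92
tool_pos: [0.5532, -0.0252, 0.2002]
tool_rot: [3.126, -0.025, 0.275]
contact_force: [-0.2, 1.0, 0.5]
opening: 0.0829
```

```bash
python3 - <<'E'
from h import *
for n in('scene','top'):
    i=eyes.camera_info(n);im=eyes.read_camera(n)[:,:,::-1];cv2.imwrite(f'pics/{n}5.png',im)
    print(n,proj(i,[(.479,.2505,.063),(.479,.2505,.018),(.5304,-.2735,.05)]).round(1).tolist())
a=cv2.imread('pics/scene5.png')[140:260,150:450];b=cv2.imread('pics/top5.png')[120:250,170:530]
cv2.imwrite('pics/v5.png',np.vstack([cv2.resize(a,(750,300)),cv2.resize(b,(800,289))[:,:750]]))
E
```

```text
scene [[401.7, 202.3], [399.5, 216.3], [211.6, 180.2]]
top [[215.9, 203.2], [220.8, 205.1], [460.2, 182.2]]
```

View pics/v5.png

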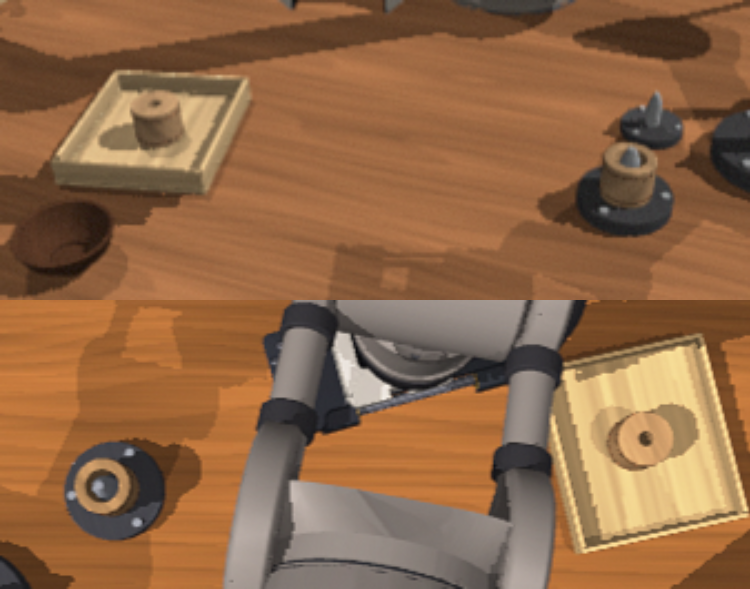

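The views show the wide sleeve seated on the gauge base with the pin centred in its bore (lower panel, (103,487)). The narrow sleeve stands in the middle of the tray at (645,438), and the gripper is clear of everything.

```bash
python3 -c "
from cell import order,monitor
print(monitor.observe()['time']);print(order.hand_in())"
```

```text
16.025
the job is handed in; nothing more can be done
None
```

I slid the wide sleeve fully down over the middle-sized gauge's pin and stood the narrow sleeve on end in the centre of the reject tray. I then backed the arm clear and handed in at about 16 s.

**Wide sleeve:** in the last scene and top pictures it sits on the gauge base with the pin centred in its bore. It went down with no noticeable contact force. The gripper height when I let go matched a fully seated sleeve to within about 1 mm.

**Narrow sleeve:** it stands upright about where I aimed, near the tray's centre.

**Measurement disagreement:** position estimates for the gauge differed by 2–3 mm between cameras, well inside the pin's 5 mm clearance. No checks failed. I checked both final poses by eye in the pictures, without a numerical fit after release.

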